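# Locate a brass bar in the drilling jig: fence first, then end stop

## Task

Get the hollow brass necklace-rack bar ready for drilling in the jig: push its near side, working at both ends, under the two sprung rollers until it is pressed firmly home and lies flush along the whole fence, still clear of the end stop. Then slide it along the fence until its left end meets the end stop, and leave it flush against both. Feel your way and never ram the bar, the fence or the stop, and leave the things around the jig where they are.

Things in the scene. Friction and masses are not known exactly. Their poses are not given: they have to be found in the camera images.
- jig: Drilling jig's bed: a bare steel plate bolted down, 190 mm (its x, away from the robot) x 370 mm (its y, leftwards) x 12 mm high. Origin at the centre of its underside on the table; the bed's top face is 12 mm up.
- fence: Fence: grey rail on the bed, 250 mm long (along y, leftwards), 50 mm deep, 19 mm high, parallel to the bed's y; its place on the bed varies. Origin on its front face (towards the robot), 100 mm from its right end, level with the bed's top; x points into it. A bar pressed home bears on it with 6 N or more; it does not give, but over 22 N on it or the stop (30 N on the bar) spoils the setting.
- holddowns: Two sprung arms on the fence (origin and axes as the fence's), at y = +50 and -60 mm, 21 mm wide. Each has a red roller, 16 mm across, axis 10 mm before the fence's face, underside 13 mm above the bed: the 15 mm bar lifts it 2 mm. They reach 18 mm out, 32 mm above the bed. Each presses down with about 2 N; with friction, passing under takes 3 to 8 N, felt before the bar reaches the fence.
- stop: End stop: dark steel block at the fence's left end, 20 mm wide, 34 mm out from the fence's face, 25 mm high, set anywhere along the fence. Origin level with the bed's top, where its right face (y = 0, meets the bar's end) crosses the fence's face; y points left into it, x as the fence's. A bridge with a drill bush reaches over the bar 18 to 36 mm right of that face, 22 to 34 mm above the bed.
- bar_centre (a point): Centre (half-way up, 7.5 mm above the bed) of the loose brass bar, 240 mm long (its y), 25 mm wide (its x), 15 mm high, 0.24 to 0.4 kg, lying before the rollers, askew to the fence by up to 11 degrees; y to the stop, x to the fence. Under the rollers, sliding it along the fence takes 3 to 9 N. A finger dragging down on it makes it stick. Pushed 50 mm off its middle, its other end stays put.
- bar_far_left (a point): Left end of the bar's far long side (the side that must lie on the fence), half-way up: 12.5 mm towards the fence and 120 mm leftwards from the bar's centre, in the plane of its left end face. Same axes as the bar.
- bar_far_right (a point): Right end of the bar's far long side, half-way up: 12.5 mm towards the fence and 120 mm rightwards from the bar's centre. Same axes as the bar.
- pliers_centre (a point): Bystander: red-handled pliers 130 mm long, 12 mm high, lying on the table to the right of the jig. Centre, half-way up.
- bangle_centre (a point): Bystander: a blue bangle, 68 mm across and 14 mm high, lying on the table to the left of the jig. Centre, half-way up.
- bead_jar_centre (a point): Bystander: an amber bead jar, 48 mm across and 55 mm high, standing beyond the jig. Centre, half-way up.
- spool_centre (a point): Bystander: a blue thread spool, 32 mm across and 38 mm high, standing beyond the jig. Centre, half-way up.
There are look-alikes about, which are no part of the job. Leave any black or red look-alike of the part that bears bar_centre alone.

How it is judged:
On the way, in this order (a step that is already met when the one before it is completed fails the run):
1. the bar is pressed home on the fence (at least 6 N) with both ends of its far side within 1.5 mm of the fence's face, lying flat on the bed, while its left end is still 10 mm or more short of the stop (x of each of bar_far_left, bar_far_right in the frame of fence above -0.0015 m and z of bar_centre in the frame of fence below 0.0095 m and y of bar_far_left in the frame of stop below -0.01 m and contact force between bar and fence above 6 N), for 0.2 s.
2. the bar's left end has come within 1.5 mm of the stop's face (y of bar_far_left in the frame of stop above -0.0015 m), for 0.1 s.
At the end, for the whole second after the job is handed in: The bar lies flat and at rest on the bed with both ends of its far side within 1.5 mm of the fence's face and its left end within 1.5 mm of the stop's face, after it was pressed home on the fence while still 10 mm or more short of the stop (x of each of bar_far_left, bar_far_right in the frame of fence above -0.0015 m and z of bar_centre in the frame of fence below 0.0095 m and y of bar_far_left in the frame of stop above -0.0015 m and linear speed of bar below 0.01 m/s); the robot touches nothing.
It fails at once if more than 22 N between the bar and the fence or the stop, or more than 30 N between the robot and the bar (contact force between bar and fence above 22 N or contact force between bar and stop above 22 N or contact force between any of the arm, the fingers and bar above 30 N).
It fails at once if the robot hits the fence, its hold-downs, the stop or the bed with more than 30 N (contact force between any of the arm, the fingers and jig above 30 N or contact force between any of the arm, the fingers and fence above 30 N or contact force between any of the arm, the fingers and stop above 30 N or contact force between any of the arm, the fingers and holddowns above 30 N).
It fails at once if a bystander is moved by more than 15 mm (distance of any of pliers_centre, bangle_centre, bead_jar_centre, spool_centre from where it was at the start of the episode above 0.015 m).
It also fails if it takes over 72 s, if anything falls off the work surface, if the arm or the gripper's body presses on something with over 40 N, if the wrist force passes 120 N, or if a joint passes its speed limit or range.

## Robot

A 6-joint arm with a two-finger parallel gripper is mounted at the origin on the work surface. World frame = base frame: x ahead of the robot, y to its left, z up, the work surface at z = 0. Lengths are in m, angles in rad, forces in N, time in s.
With the tool pointing down it reaches from about 0.25 to 0.8 m from the base axis. Payload 8.5 kg.
Tool frame: the origin (TCP) lies midway between the tips of the shut fingers; the grasp point (between the pads) lies bot.grip_point_offset behind it (bot.grip_point_offset is the distance from the TCP to the grasp point, in m); z points along the fingers, x is the direction in which the jaws open and shut, and the axes are right-handed (so a half turn about z gives the same grasp; the last joint's range is limited). The gripper opens to 85 mm and grips with 20 to 120 N. Pads are 22 mm wide; open, the fingers measure 114 mm over their backs; the gripper's body (76 mm by 85 mm) begins 54 mm behind the grasp point. The pads swing forward as they close: fully open they stand 13 mm farther back than shut.
Start: joints at [-1.312, 0.238, -0.013, 1.319, 0, 1.571], TCP at [0.134, -0.507, 0.231] pointing down, gripper open.
Joint ranges: [-2.66, 2.66], [-1.03, 1.9], [-1.14, 1.46], [-1.82, 2.27], [-1.45, 1.34], [-3.14, 3.14]. Speed limits (rad/s): [2.22, 2.22, 2.79, 3.14, 3.14, 3.14].

## Interface

Orientations are given as a unit quaternion [w, x, y, z].
In Python, from rig import bot gives the robot as it stands.
- The arm moves only by the tool drive_tool, never from a script. Its argument "rows" is text: rows parted by semicolons, each of 5 numbers parted by spaces: the opening, from 0 (shut) to 1 (fully open), then the shift along the world's x, y, z in units of 30 mm (1.0 is 30 mm), then the turn about the world's z in units of 6 degrees (1.0 is 6 degrees). In form: gripper tx ty tz turn; .... A call has 1 to 20 rows; each row shifts and turns the commanded pose from where the row before left it; what a row does not reach is not made up. A row lasts 1/10 s, in which the tool goes at most 50 mm and 8.59 degrees, less where a joint would pass 70% of its speed; a pose out of reach is approached as far as the arm can. A call is refused whole if a number of a shift passes 1 or a number of a turn 1, either way. A call with a gripper value outside its range is refused whole. The fingers move at their own pace and stop on an object; "grip_force" is the grip in N (left out, the last holds). Time passes only in rows, so rows that do not move let the fingers close. It gives the time, the measured TCP pose, the force and the opening at its end, in the units of the state.
- bot.observe(): the state, without advancing time (a new reading comes with each control period).
- bot.grab_frame(name): name is "scene" or "side" or "wrist"; returns the picture (480x640x3 uint8, red, green, blue); there is no depth.
- bot.camera_info(name): a dict with "mtx" (3x3 intrinsics, pixels), "pose" (4x4, takes a point from camera to world coordinates). Camera axes: x right, y down, z forward; pixel columns grow to the right and rows downward; lengths in m; the calibration is good to about 2 mm. A picture is of the moment at which its call begins: read the wrist's pose just before it. camera_info takes no time and is no camera call; for the wrist camera it gives the pose at the moment of the call.
- bot.job_done(): hands the job in, once; it reports no verdict.
Trained networks look in the newest picture that a camera, given by its name, has taken for a name from the list of things; names that differ only in an ending like _2 or _b are one class to them, and where a whole thing is asked for, a point or a joint stands for the part that bears it (a point fixed in the world has none). Each returns a list of dicts, best first, with "score" (0 to 1); they miss things now and then, are a little off and sometimes report something else, mostly with a low value. They report only what shows in the picture. A call takes as long as a camera call. They do not tell look-alikes from the thing itself.
- bot.recognise(query, camera): "point" ([x, y, z] in m, in world coordinates, good to about 4 mm: the middle of the surface that is visible of it).
- bot.tip_of(query, camera): "point" ([x, y, z] in m, in world coordinates, good to about 4 mm: a listed point, or the origin of a listed thing).
The state is a dict: "time_s": time; "q": joint angles; "joint_vel": joint speeds; "tau": joint torques, N m; "ee_pos": TCP position; "orientation": TCP orientation; "wrist_force": force on the tool from outside, world axes, zero at the start; "moment": the same for the moment, N m; "width": opening from 0.0 (shut) to 1.0 (fully open).
Only numpy, scipy, OpenCV 4.12 (cv2) and the standard library are available. Lean on these libraries where they do the work, as an engineer would, in place of code of your own. Each camera call takes 0.05 s, during which the arm holds its last target.

## Working session

There is one attempt and no reset: what is moved stays moved. The work goes in short steps, Python scripts to look and compute and a tool call to move; the robot and the scene stay as the last step left them, time stands still between calls to the robot, and variables do not carry over. Pictures are saved under pics/ and viewed, and the job is handed in when it is done.

Besides the shell and the picture viewer there is one more tool, called after "Call:" as name(argument=value, ...), one argument or row to a line, values as JSON. drive_tool: Moves the arm, as the interface text tells. Its arguments: {"type":"object","properties":{"rows":{"type":"string"},"grip_force":{"type":"number"}},"required":["rows"]}

```bash
ls; mkdir -p pics
python3 - <<'E'
from rig import bot
import cv2
s=bot.observe();print(s)
print(bot.grip_point_offset)
for n in("scene","side"):
    im=bot.grab_frame(n);cv2.imwrite(f"pics/{n}0.png",im[:,:,::-1])
    print(n,bot.camera_info(n))
    for q in("jig","fence","stop","bar_centre","bar_far_left","bar_far_right","holddowns"):
        f=bot.tip_of(q,n)
        print(n,q,[(round(d["score"],2),[round(float(v),4) for v in d["point"]]) for d in f[:4]])
E
```

```text
pics
{'time_s': 0.0, 'q': array([-1.31198108e+00,  2.38779225e-01, -1.42402157e-02,  1.31920229e+00,
        1.46499983e-06,  1.57080836e+00]), 'joint_vel': array([ 0.00046483,  0.00045133, -0.00099156, -0.00180933,  0.00090305,
        0.0014301 ]), 'tau': array([-1.09029646e-03, -5.38778973e+01,  3.46436656e+01,  1.83677219e-02,
       -1.39149088e-04, -1.16237405e-05]), 'ee_pos': array([ 0.13426168, -0.5071181 ,  0.23068391]), 'orientation': array([-4.35285703e-04,  7.92440268e-01, -6.09949107e-01, -5.64332328e-04]), 'wrist_force': array([ 0.2964719 , -0.01320173,  0.12631185]), 'moment': array([ 0.03817634, -0.01151196,  0.00148837]), 'width': 0.9988105471714026}
0.0187
scene {'mtx': array([[479.3416143 ,   0.        , 326.9074106 ],
       [  0.        , 479.3416143 , 239.00768076],
       [  0.        ,   0.        ,   1.        ]]), 'pose': array([[-0.20385727,  0.76123909, -0.61559504,  1.06310915],
       [ 0.97896174,  0.16411022, -0.12125073,  0.09221049],
       [ 0.00872464, -0.62736184, -0.77867901,  0.73685594],
       [ 0.        ,  0.        ,  0.        ,  1.       
[... 1066 characters left out ...]
3, [0.5459, 0.0384, 0.0017])]
side fence [(0.9, [0.6008, 0.0522, 0.0119])]
side stop [(0.87, [0.5868, 0.1716, 0.0127])]
side bar_centre [(0.92, [0.2598, 0.257, 0.0074]), (0.79, [0.5163, 0.0028, 0.0211]), (0.78, [0.8009, -0.277, 0.0131]), (0.6, [0.3378, -0.2916, 0.0097])]
side bar_far_left [(0.93, [0.6868, -0.3015, 0.0064]), (0.83, [0.2512, 0.3765, 0.0065]), (0.72, [0.4582, -0.2951, 0.0112]), (0.68, [0.5125, 0.1282, 0.0175])]
side bar_far_right [(0.95, [0.9161, -0.2379, 0.0056]), (0.8, [0.2145, -0.3022, 0.0057]), (0.74, [0.288, 0.1413, 0.0072]), (0.63, [0.5436, -0.1099, 0.018])]
side holddowns [(0.63, [0.6032, 0.0522, 0.011]), (0.59, [0.5085, 0.1269, 0.0177]), (0.5, [0.6028, 0.0517, 0.0141])]
```

View pics/scene0.png

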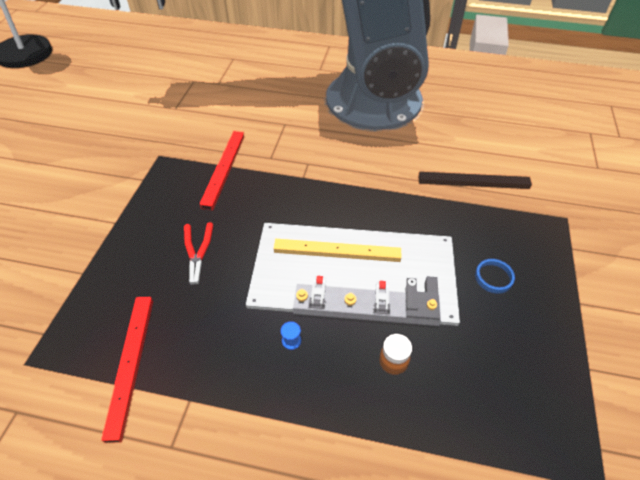

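View pics/side0.png

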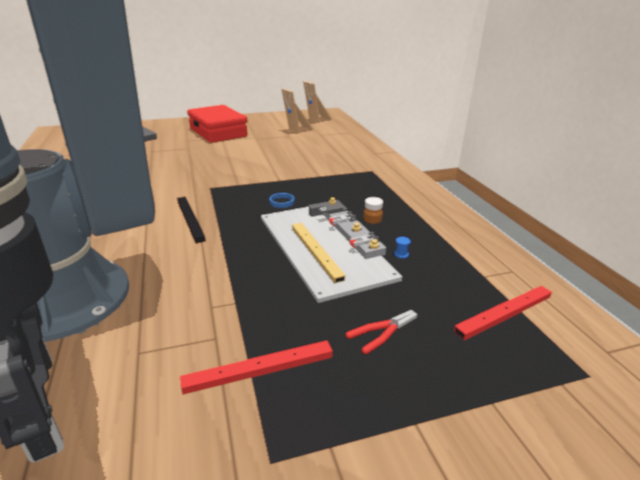

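The bar that matters is the brass one on the bed, at about (275–400, 248) in the scene view. The red and black bars are look-alikes. I'll bring the wrist camera over the jig.

Call:
drive_tool(
  rows="1 0.3 0.9 0.5 0;1 0.5 0.9 0.5 -0.2;1 0.6 0.9 0.5 -0.2;1 0.6 0.9 0.5 -0.2;1 0.6 0.9 0 -0.2;1 0.6 0.9 0 -0.2;1 0.6 0.9 0 -0.2;1 0.6 0.9 0 0;1 0.6 0.9 0 0;1 0.6 0.9 0 0;1 0.6 0.9 0 0;1 0.6 0.9 0 0;1 0.6 0.9 0 0;1 0.6 0.9 0 0;1 0.6 0.9 0 0;1 0.6 0.9 0 0;1 0.6 0.9 0 0;1 0.6 0.9 0 0;1 0 0 0 0;1 0 0 0 0",
)

```text
time_s: 2.8
ee_pos: [0.4464, -0.021, 0.2911]
orientation: [0.0, 0.753, -0.658, -0.0]
wrist_force: [0.1, -0.0, -0.6]
width: 1.0
```

```bash
cat > h.py <<'E'
from rig import bot
import numpy as np,cv2
def pix(cam,p):
    T=np.linalg.inv(cam["pose"]);c=T[:3,:3]@np.asarray(p)+T[:3,3];u=cam["mtx"]@c;return u[:2]/u[2]
def plane(cam,uv,z):
    d=cam["pose"][:3,:3]@np.linalg.inv(cam["mtx"])@np.array([uv[0],uv[1],1.]);o=cam["pose"][:3,3]
    return o+d*(z-o[2])/d[2]
E
python3 - <<'E'
from h import *
s=bot.observe();print(s["time_s"],s["ee_pos"],s["orientation"],s["wrist_force"])
c=bot.camera_info("wrist");im=bot.grab_frame("wrist");cv2.imwrite("pics/w1.png",im[:,:,::-1]);print(c)
np.save("w1cam.npy",c)
for q in("fence","stop","bar_centre","bar_far_left","bar_far_right"):
    print(q,[(round(d["score"],2),np.round(d["point"],4)) for d in bot.tip_of(q,"wrist")[:3]])
E
```

```text
2.8 [ 0.44635654 -0.02100524  0.29109473] [ 2.50320820e-04  7.53161564e-01 -6.57835508e-01 -2.02384398e-04] [ 0.14123019 -0.02877791 -0.61530683]
{'mtx': array([[385.64467046,   0.        , 318.18892722],
       [  0.        , 385.64467046, 233.12098868],
       [  0.        ,   0.        ,   1.        ]]), 'pose': array([[ 1.34782042e-01, -9.57313682e-01, -2.55703570e-01,
         5.11656591e-01],
       [-9.90874798e-01, -1.30468829e-01, -3.38381396e-02,
        -1.14965634e-02],
       [-9.67631321e-04,  2.57930996e-01, -9.66162856e-01,
         4.31214997e-01],
       [ 0.00000000e+00,  0.00000000e+00,  0.00000000e+00,
         1.00000000e+00]])}
fence [(0.66, array([0.6012, 0.0506, 0.0101])), (0.41, array([ 0.543 , -0.1142,  0.0189]))]
stop [(0.97, array([0.5849, 0.1708, 0.0097]))]
bar_centre [(0.9, array([0.5162, 0.0082, 0.0151])), (0.89, array([ 0.3371, -0.2837,  0.0062])), (0.6, array([0.2576, 0.2624, 0.0093]))]
bar_far_left [(0.89, array([ 0.4517, -0.2964,  0.0071])), (0.56, array([0.5136, 0.1256, 0.0186]))]
bar_far_right [(0.7, array([ 0.5451, -0.1123,  0.0184])), (0.67, array([0.2832, 0.1434, 0.0063]))]
```

View pics/w1.png

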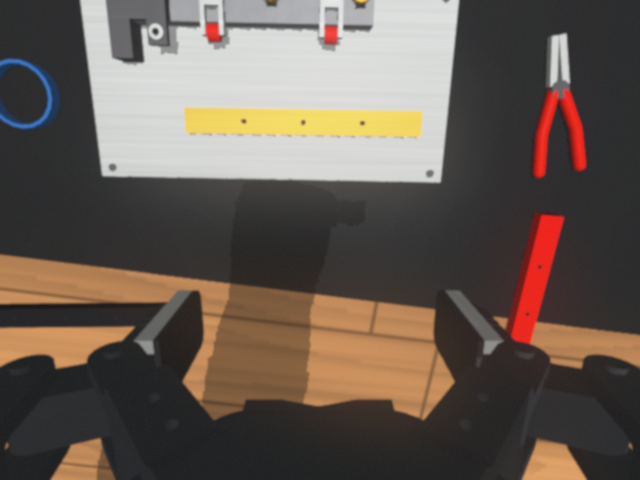

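The wrist view shows the bar's top at about (186–422, 108–136), the red rollers at (213,32) and (331,35), and the stop at (110–168, 0–60). I'll zoom in to measure the edges.

Run:
```python
import cv2
im=cv2.imread("pics/w1.png")
a=cv2.resize(im[0:90,90:390],None,fx=2.66,fy=2.66,interpolation=2)
b=cv2.resize(im[95:190,90:460],None,fx=2.16,fy=2.16,interpolation=2)
cv2.imwrite("pics/z1.png",a);cv2.imwrite("pics/z2.png",b)
```

```text
(no output)
```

View pics/z1.png

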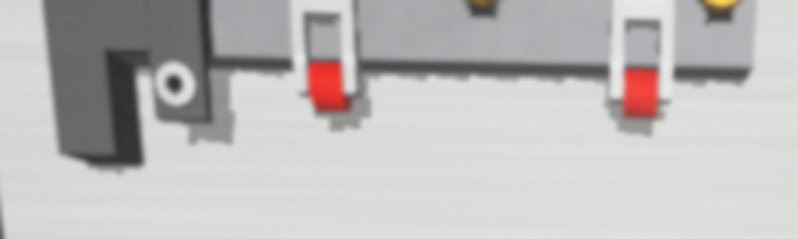

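View pics/z2.png

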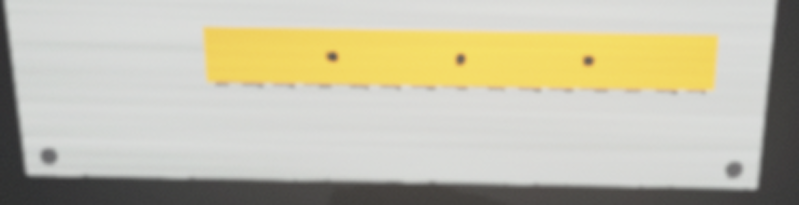

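```bash
cat > m.py <<'E'
from h import *
c=np.load("w1cam.npy",allow_pickle=True).item()
P=lambda u,v,z:plane(c,(u,v),z)[:2]
fb=[P(371.2,30.1,.012),P(170.8,26.3,.012)];ft=[P(372,25.9,.031),P(170.8,21.8,.031)]
for n,f in(("fb",fb),("ft",ft)):
    d=f[1]-f[0];print(n,np.round(f,4).tolist(),np.degrees(np.arctan2(-d[0],d[1])))
B={k:P(*v,.027) for k,v in dict(FL=(184.9,108),FR=(421.9,111.7),NR=(420.6,136.7),NL=(186.3,132.5)).items()}
for a,b in(("FR","FL"),("NR","NL")):
    d=B[b]-B[a];print(a,b,np.linalg.norm(d),np.degrees(np.arctan2(-d[0],d[1])))
print({k:np.round(v,4) for k,v in B.items()})
J=[P(101.9,176.5,.012),P(440.9,182.5,.012)];d=J[0]-J[1];print("jig",np.round(J,4).tolist(),np.degrees(np.arctan2(-d[0],d[1])),np.linalg.norm(d))
print("stop",P(143.8,61.3,.012),P(131,58,.037))
f0=fb[0]
for a in(7.5,):
    t=np.radians(a);ex=np.array([np.cos(t),np.sin(t)]);ey=np.array([-np.sin(t),np.cos(t)])
    o=f0+100*1e-3*ey
    for k,v in {**B,"stopB":P(143.8,61.3,.012),"stopT":P(131,58,.037)}.items(): print(k,np.round([(v-o)@ex,(v-o)@ey],4))
    print("o",o)
E
python3 m.py
```

```text
fb [[0.6131, -0.0501], [0.5899, 0.146]] 6.748059414514472
ft [[0.6122, -0.0484], [0.5902, 0.139]] 6.676763640168082
FR FL 0.23690547371338128 6.890272711620164
NR NL 0.2379669884985514 6.751415633065916
{'FL': array([0.5149, 0.1237]), 'FR': array([ 0.5433, -0.1115]), 'NR': array([ 0.5193, -0.1151]), 'NL': array([0.4913, 0.1212])}
jig [[0.432, 0.2145], [0.4751, -0.1506]] 6.740487683497126 0.36770531338193113
stop [0.55427911 0.17174859] [0.55301048 0.17285447]
FL [-0.0748  0.0851]
FR [-0.0773 -0.1518]
NR [-0.1016 -0.1523]
NL [-0.0984  0.0857]
stopB [-0.0294  0.1276]
stopT [-0.0305  0.1288]
o [0.60008954 0.04909218]
```

The fence is at about 6.75° and the bar is nearly parallel to it, about 76 mm away from its face. The gap to the stop is about 42 mm. I'll lower the open gripper, with its jaw axis along the fence, behind the bar so the two fingers span both roller positions.

Call:
drive_tool(
  rows="1 0.4 0.8 -1 -0.16;1 0.3 0.84 -1 0;1 0 0 -1 0;1 0 0 -1 0;1 0 0 -1 0;1 0 0 -1 0;1 0 0 -1 0;1 0 0 -1 0;1 0 0 -0.9 0;1 0 0 -0.1 0;1 0 0 0 0;1 0 0 0 0;1 0 0 0 0",
)

```text
time_s: 4.4
ee_pos: [0.4684, 0.0277, 0.0226]
orientation: [-0.001, 0.747, -0.665, 0.001]
wrist_force: [-0.3, 0.8, 0.3]
width: 0.996
```

```bash
cat > st.py <<'E'
from h import *
import sys
s=bot.observe();o=np.array([0.6013,0.0492]);t=np.radians(6.75);ex=np.array([np.cos(t),np.sin(t)]);ey=np.array([-ex[1],ex[0]])
p=s["ee_pos"];f=s["wrist_force"];q=s["orientation"]
print("t",s["time_s"],"pos",p.round(4),"fence xy",((p[:2]-o)@ex).round(4),((p[:2]-o)@ey).round(4),"F fence",(f[:2]@ex).round(2),(f[:2]@ey).round(2),f[2].round(2),"yaw",np.degrees(2*np.arctan2(q[2],q[1])).round(2))
for n in sys.argv[1:]:
    cam,name=n.split(":")
    im=bot.grab_frame(cam);cv2.imwrite(f"pics/{name}.png",im[:,:,::-1]);np.save(name+"cam.npy",bot.camera_info(cam))
E
python3 st.py wrist:w2 side:s2
```

```text
t 4.4 pos [0.4684 0.0277 0.0226] fence xy -0.1345 -0.0058 F fence -0.22 0.79 0.33 yaw -83.34
```

View pics/w2.png

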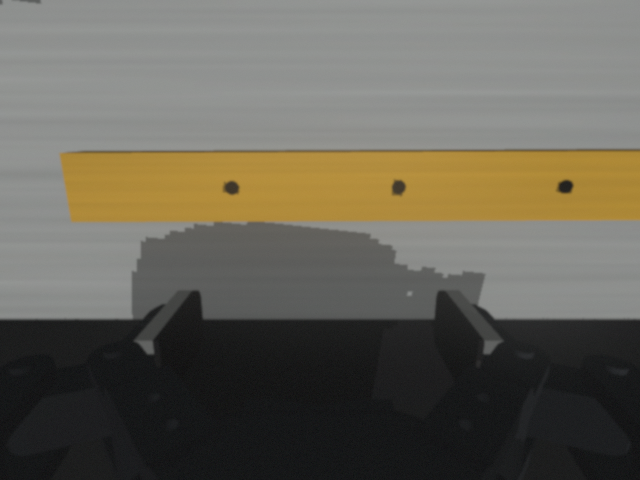

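View pics/s2.png

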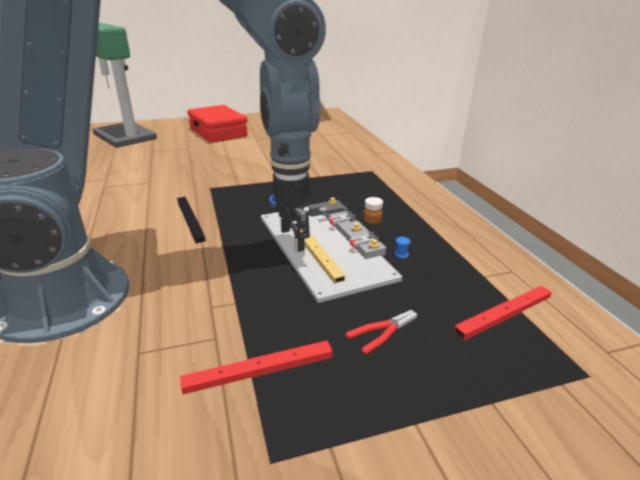

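The wrist view shows the bar parallel to the bed's edge, with its near edge at row 220 and the fingers behind it. I'll lower gently until the tips are at mid-bar height.

Call:
drive_tool(
  rows="1 0 0 -0.2 0;1 0 0 -0.15 0;1 0 0 -0.1 0;1 0 0 -0.1 0;1 0 0 -0.05 0;1 0 0 0 0;1 0 0 0 0;1 0 0 0 0",
)

```text
time_s: 5.3
ee_pos: [0.4674, 0.0277, 0.0034]
orientation: [-0.0, 0.747, -0.665, 0.0]
wrist_force: [-0.3, -0.1, 1.2]
width: 1.001
```

```bash
python3 st.py wrist:w3
```

```text
t 5.3 pos [0.4674 0.0277 0.0034] fence xy -0.1355 -0.0056 F fence -0.28 -0.04 1.17 yaw -83.33
```

View pics/w3.png

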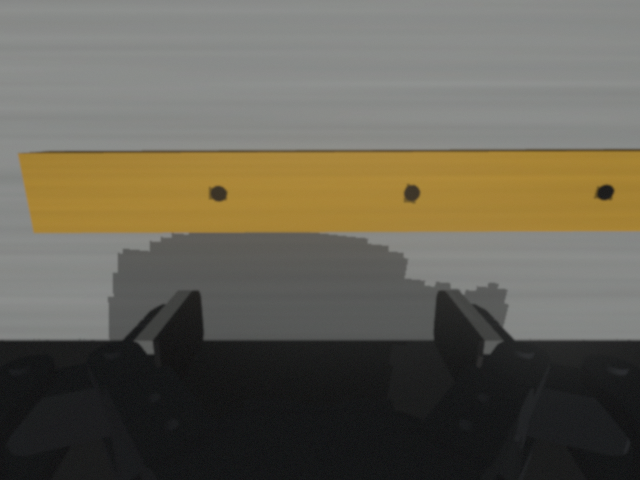

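Call:
drive_tool(
  rows="1 0.15 0.018 0 0;1 0.15 0.018 0 0;1 0.15 0.018 0 0;1 0.1 0.012 0 0;1 0.1 0.012 0 0;1 0.05 0.006 0 0;1 0.05 0.006 0 0;1 0.05 0.006 0 0;1 0.05 0.006 0 0;1 0 0 0 0",
)

```text
time_s: 6.35
ee_pos: [0.4926, 0.0307, 0.0032]
orientation: [0.0, 0.747, -0.665, -0.0]
wrist_force: [-3.0, -0.9, -0.5]
width: 1.004
```

```bash
python3 st.py
```

```text
t 6.35 pos [0.4926 0.0307 0.0032] fence xy -0.1101 -0.0056 F fence -3.04 -0.57 -0.54 yaw -83.34
```

Contact at x = −0.110, as predicted. I'll push on slowly.

Call:
drive_tool(
  rows="1 0.06 0.007 0 0;1 0.1 0.012 0 0;1 0.1 0.012 0 0;1 0.1 0.012 0 0;1 0.1 0.012 0 0;1 0.1 0.012 0 0;1 0.1 0.012 0 0;1 0.1 0.012 0 0;1 0.1 0.012 0 0;1 0.1 0.012 0 0;1 0.1 0.012 0 0;1 0.1 0.012 0 0;1 0.1 0.012 0 0;1 0.1 0.012 0 0;1 0.06 0.007 0 0;1 0 0 0 0",
)

```text
time_s: 7.95
ee_pos: [0.536, 0.0359, 0.0034]
orientation: [-0.0, 0.747, -0.665, 0.0]
wrist_force: [0.9, 0.5, -1.1]
width: 1.001
```

```bash
python3 st.py wrist:w4
```

```text
t 7.95 pos [0.536  0.0359 0.0034] fence xy -0.0664 -0.0055 F fence 0.91 0.37 -1.14 yaw -83.33
```

View pics/w4.png

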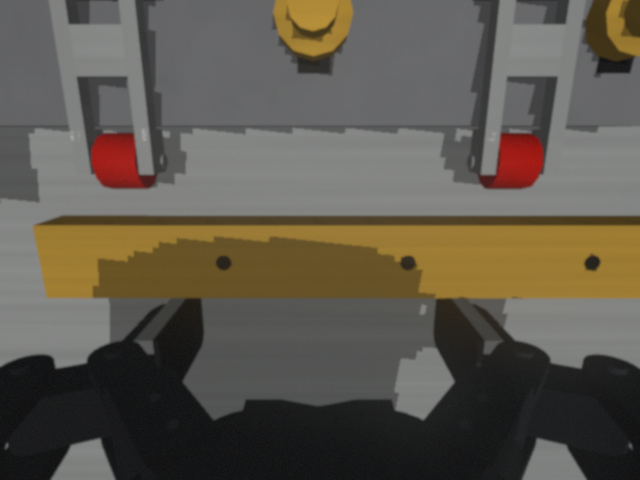

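The bar is square to the fence with the rollers just ahead at (125,160) and (510,160), and the fingers are placed symmetrically about them. Smaller steps from here.

Call:
drive_tool(
  rows="1 0.06 0.007 0 0;1 0.08 0.009 0 0;1 0.08 0.009 0 0;1 0.08 0.009 0 0;1 0.06 0.007 0 0;1 0.04 0.005 0 0;1 0.04 0.005 0 0;1 0.04 0.005 0 0;1 0 0 0 0",
)

```text
time_s: 8.9
ee_pos: [0.5502, 0.0376, 0.0033]
orientation: [-0.0, 0.747, -0.665, 0.0]
wrist_force: [-1.8, -0.9, 1.1]
width: 0.999
```

```bash
python3 st.py
```

```text
t 8.9 pos [0.5502 0.0376 0.0033] fence xy -0.0521 -0.0055 F fence -1.88 -0.68 1.07 yaw -83.33
```

Call:
drive_tool(
  rows="1 0.04 0.005 0 0;1 0.04 0.005 0 0;1 0 0 0 0",
)

```text
time_s: 9.2
ee_pos: [0.5518, 0.0378, 0.0032]
orientation: [0.0, 0.747, -0.665, -0.0]
wrist_force: [-4.5, -0.9, 3.3]
width: 1.003
```

```bash
python3 st.py
```

```text
t 9.2 pos [0.5518 0.0378 0.0032] fence xy -0.0505 -0.0055 F fence -4.6 -0.4 3.34 yaw -83.34
```

Call:
drive_tool(
  rows="1 0.04 0.005 0 0;1 0.04 0.005 0 0;1 0 0 0 0",
)

```text
time_s: 9.5
ee_pos: [0.5523, 0.0379, 0.003]
orientation: [0.002, 0.747, -0.665, -0.001]
wrist_force: [-10.2, -0.8, 7.6]
width: 0.998
```

```bash
python3 st.py
```

```text
t 9.5 pos [0.5523 0.0379 0.003 ] fence xy -0.05 -0.0055 F fence -10.24 0.42 7.63 yaw -83.34
```

Roller resistance has built up to 10 N, and the finger is dragging down on the bar (Fz is +7.6 N). I'll relieve it by lifting slightly.

Call:
drive_tool(
  rows="1 0 0 0.04 0;1 0 0 0.03 0;1 0 0 0 0",
)

```text
time_s: 9.8
ee_pos: [0.553, 0.0379, 0.0047]
orientation: [0.001, 0.747, -0.665, -0.001]
wrist_force: [-6.6, -1.3, -0.6]
width: 1.0
```

```bash
python3 st.py
```

```text
t 9.8 pos [0.553  0.0379 0.0047] fence xy -0.0493 -0.0055 F fence -6.74 -0.54 -0.56 yaw -83.34
```

Call:
drive_tool(
  rows="1 0.04 0.005 0.01 0;1 0.04 0.005 0.01 0;1 0 0 0 0",
)

```text
time_s: 10.1
ee_pos: [0.5559, 0.0383, 0.0054]
orientation: [0.001, 0.747, -0.665, -0.001]
wrist_force: [-5.5, -0.3, -0.9]
width: 1.001
```

```bash
python3 st.py
```

```text
t 10.1 pos [0.5559 0.0383 0.0054] fence xy -0.0463 -0.0055 F fence -5.54 0.35 -0.87 yaw -83.34
```

Moving under the rollers at about 5.5 N. On we go.

Call:
drive_tool(
  rows="1 0.04 0.005 0 0;1 0.04 0.005 0 0;1 0.04 0.005 0 0;1 0 0 0 0",
)

```text
time_s: 10.5
ee_pos: [0.5598, 0.0388, 0.0054]
orientation: [0.001, 0.747, -0.665, -0.001]
wrist_force: [-4.6, -1.2, -1.0]
width: 1.001
```

```bash
python3 st.py wrist:w5
```

```text
t 10.5 pos [0.5598 0.0388 0.0054] fence xy -0.0424 -0.0055 F fence -4.75 -0.61 -1.03 yaw -83.34
```

View pics/w5.png

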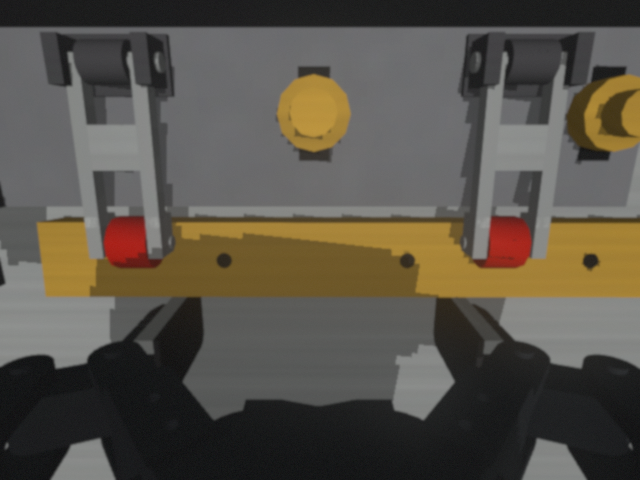

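The bar is under both rollers and has about 5–6 mm to go.

Call:
drive_tool(
  rows="1 0.04 0.005 0 0;1 0.04 0.005 0 0;1 0.04 0.005 0 0;1 0 0 0 0",
)

```text
time_s: 10.95
ee_pos: [0.5641, 0.0393, 0.0057]
orientation: [0.0, 0.747, -0.665, -0.0]
wrist_force: [-3.4, -1.5, -3.0]
width: 1.002
```

```bash
python3 st.py
```

```text
t 10.95 pos [0.5641 0.0393 0.0057] fence xy -0.0381 -0.0054 F fence -3.51 -1.07 -3.04 yaw -83.33
```

Call:
drive_tool(
  rows="1 0.04 0.005 0 0;1 0.04 0.005 0 0;1 0 0 0 0",
)

```text
time_s: 11.25
ee_pos: [0.5663, 0.0397, 0.0058]
orientation: [0.0, 0.747, -0.665, -0.0]
wrist_force: [-4.7, 0.1, -2.2]
width: 1.006
```

```bash
python3 st.py
```

```text
t 11.25 pos [0.5663 0.0397 0.0058] fence xy -0.0359 -0.0053 F fence -4.7 0.67 -2.24 yaw -83.33
```

Call:
drive_tool(
  rows="1 0.03 0.004 -0.01 0;1 0.03 0.004 -0.01 0;1 0 0 0 0",
)

```text
time_s: 11.55
ee_pos: [0.5664, 0.0397, 0.0054]
orientation: [0.001, 0.747, -0.665, -0.001]
wrist_force: [-13.1, -2.1, 6.4]
width: 0.999
```

```bash
python3 st.py
```

```text
t 11.55 pos [0.5664 0.0397 0.0054] fence xy -0.0358 -0.0053 F fence -13.29 -0.58 6.37 yaw -83.33
```

Call:
drive_tool(
  rows="1 0.03 0.004 0 0;1 0.03 0.004 0 0;1 0 0 0 0",
)

```text
time_s: 11.85
ee_pos: [0.5664, 0.0398, 0.0054]
orientation: [0.002, 0.747, -0.665, -0.002]
wrist_force: [-19.2, -2.5, 12.2]
width: 0.999
```

```bash
python3 st.py wrist:w6
```

```text
t 11.85 pos [0.5664 0.0398 0.0054] fence xy -0.0358 -0.0052 F fence -19.37 -0.25 12.23 yaw -83.33
```

View pics/w6.png

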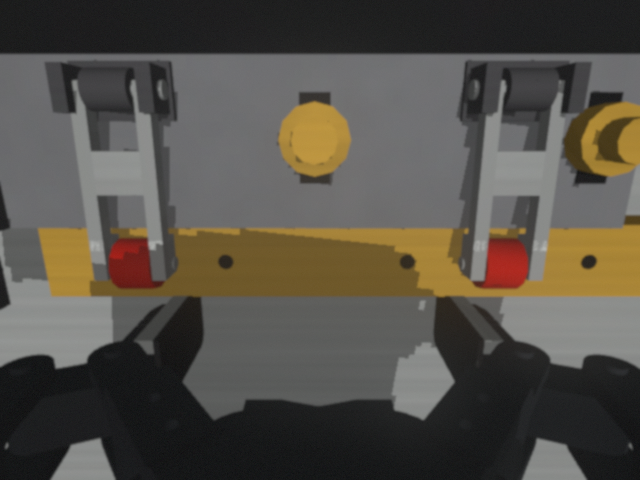

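The force step (13 then 19 N with no movement at x = −0.0358) means the bar is home on the fence, at the predicted position. The bar's far edge is hidden along the fence's front edge at row 227. I'll back off gently, lift, shut the fingers and go to the bar's right end.

Call:
drive_tool(
  rows="1 -0.1 -0.012 0 0;1 -0.15 -0.018 0 0;1 -0.3 -0.035 0 0;1 -0.4 -0.047 0 0;1 0 0 0.8 0;1 0 0 1 0;1 0 0 1 0;0 0 0 1 0;0 0.33 -0.87 0 0;0 0.33 -0.87 0 0;0 0.33 -0.87 0 0;0 0.33 -0.87 0 0;0 0.33 -0.87 0 0;0 0.33 -0.87 0 0;0 0.37 -0.87 0 0;0 0 0 0 0;0 0 0 0 0",
)

```text
time_s: 13.6
ee_pos: [0.6123, -0.1462, 0.1194]
orientation: [-0.0, 0.747, -0.665, 0.0]
wrist_force: [-0.6, 0.9, -0.9]
width: -0.0
```

```bash
python3 st.py wrist:w7 side:s7 scene:c7
python3 - <<'E'
import cv2
im=cv2.imread("pics/c7.png");cv2.imwrite("pics/c7z.png",cv2.resize(im[200:350,220:490],None,fx=2.9,fy=2.9,interpolation=2))
E
```

```text
t 13.6 pos [ 0.6123 -0.1462  0.1194] fence xy -0.012 -0.1954 F fence -0.45 0.98 -0.86 yaw -83.39
```

View pics/w7.png

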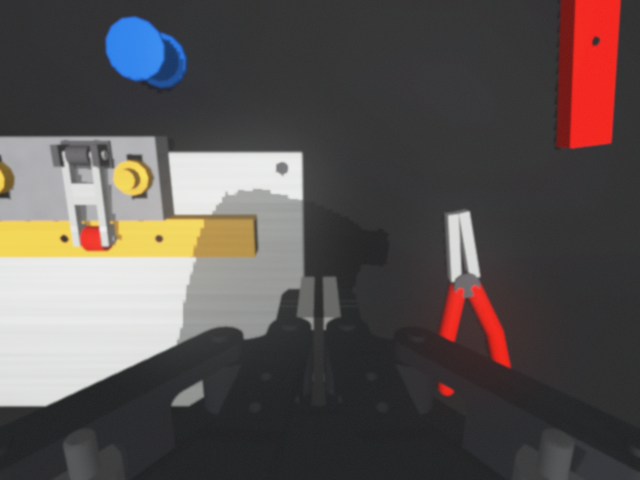

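View pics/c7z.png

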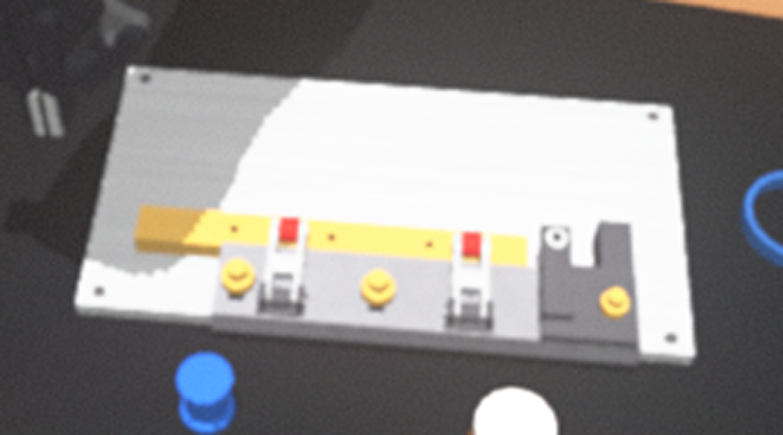

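View pics/s7.png

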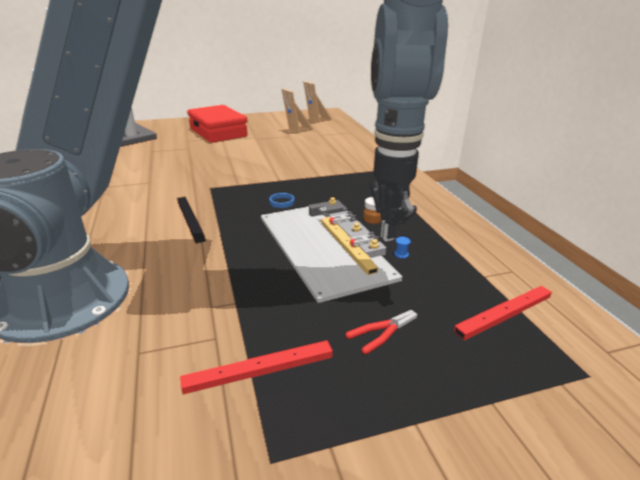

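The bar lies flush under both rollers, with its left end still short of the stop's bridge. In the wrist view its right end is at (256, 216–258).

Run:
```python
from h import *
c=np.load("w7cam.npy",allow_pickle=True).item()
o=np.array([0.6013,0.0492]);t=np.radians(6.75);ex=np.array([np.cos(t),np.sin(t)]);ey=np.array([-ex[1],ex[0]])
for n,(u,v,z) in dict(NRt=(256,258,.027),FRt=(255,216,.027),fenceTop=(163,220,.031),fenceRt=(172,220,.012)).items():
    p=plane(c,(u,v),z)[:2]-o;print(n,(p@ex).round(4),(p@ey).round(4))
```

```text
NRt -0.0245 -0.1543
FRt 0.0027 -0.1548
fenceTop 0.0012 -0.0994
fenceRt -0.0032 -0.0975
```

Call:
drive_tool(
  rows="0 0 0 -0.8 0;0 0 0 -0.8 0;0 0 0 -0.8 0;0 0 0 -0.5 0;0 0 0 -0.3 0;0 0 0 -0.1 0;0 0 0 -0.07 0;0 0 0 0 0;0 0 0 0 0",
)

```text
time_s: 14.65
ee_pos: [0.6127, -0.146, 0.0191]
orientation: [-0.0, 0.747, -0.665, 0.0]
wrist_force: [-0.3, 0.5, 0.6]
width: 0.003
```

```bash
python3 st.py wrist:w8
```

```text
t 14.65 pos [ 0.6127 -0.146   0.0191] fence xy -0.0116 -0.1952 F fence -0.24 0.5 0.62 yaw -83.33
```

View pics/w8.png

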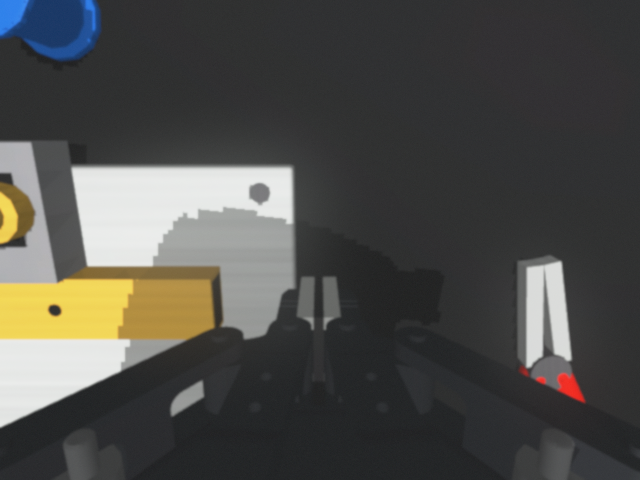

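Call:
drive_tool(
  rows="0 -0.018 0.15 0 0;0 -0.018 0.15 0 0;0 -0.018 0.15 0 0;0 -0.012 0.1 0 0;0 -0.006 0.05 0 0;0 -0.006 0.05 0 0;0 -0.006 0.05 0 0;0 0 0 0 0",
)

```text
time_s: 15.5
ee_pos: [0.6097, -0.1248, 0.0183]
orientation: [-0.0, 0.747, -0.665, -0.0]
wrist_force: [-0.0, 0.2, -0.6]
width: -0.003
```

```bash
python3 st.py
```

```text
t 15.5 pos [ 0.6097 -0.1248  0.0183] fence xy -0.0121 -0.1738 F fence -0.02 0.19 -0.56 yaw -83.33
```

Call:
drive_tool(
  rows="0 -0.005 0.04 0 0;0 -0.005 0.04 0 0;0 -0.005 0.04 0 0;0 0 0 0 0",
)

```text
time_s: 15.9
ee_pos: [0.6092, -0.1212, 0.0182]
orientation: [-0.0, 0.747, -0.665, -0.0]
wrist_force: [-0.0, 0.3, 0.1]
width: -0.001
```

```bash
python3 st.py
```

```text
t 15.9 pos [ 0.6092 -0.1212  0.0182] fence xy -0.0122 -0.1701 F fence -0.0 0.32 0.09 yaw -83.33
```

Call:
drive_tool(
  rows="0 -0.005 0.04 0 0;0 -0.005 0.04 0 0;0 -0.005 0.04 0 0;0 0 0 0 0",
)

```text
time_s: 16.3
ee_pos: [0.6089, -0.1179, 0.0183]
orientation: [0.0, 0.747, -0.665, 0.0]
wrist_force: [0.5, -2.2, -0.7]
width: -0.003
```

```bash
python3 st.py
```

```text
t 16.3 pos [ 0.6089 -0.1179  0.0183] fence xy -0.0121 -0.1669 F fence 0.19 -2.26 -0.67 yaw -83.34
```

Call:
drive_tool(
  rows="0 -0.005 0.04 0 0;0 -0.005 0.04 0 0;0 0 0 0 0",
)

```text
time_s: 16.6
ee_pos: [0.6087, -0.1163, 0.0183]
orientation: [0.001, 0.747, -0.665, 0.001]
wrist_force: [0.9, -5.8, -1.8]
width: -0.003
```

```bash
python3 st.py
```

```text
t 16.6 pos [ 0.6087 -0.1163  0.0183] fence xy -0.0121 -0.1652 F fence 0.2 -5.82 -1.78 yaw -83.37
```

Call:
drive_tool(
  rows="0 -0.005 0.04 0 0;0 -0.005 0.04 0 0;0 -0.005 0.04 0 0;0 0 0 0 0",
)

```text
time_s: 17.0
ee_pos: [0.6083, -0.1127, 0.0183]
orientation: [0.001, 0.747, -0.665, 0.001]
wrist_force: [1.1, -5.3, -1.2]
width: 0.003
```

```bash
python3 st.py wrist:w9
```

```text
t 17.0 pos [ 0.6083 -0.1127  0.0183] fence xy -0.0121 -0.1616 F fence 0.52 -5.4 -1.22 yaw -83.37
```

View pics/w9.png

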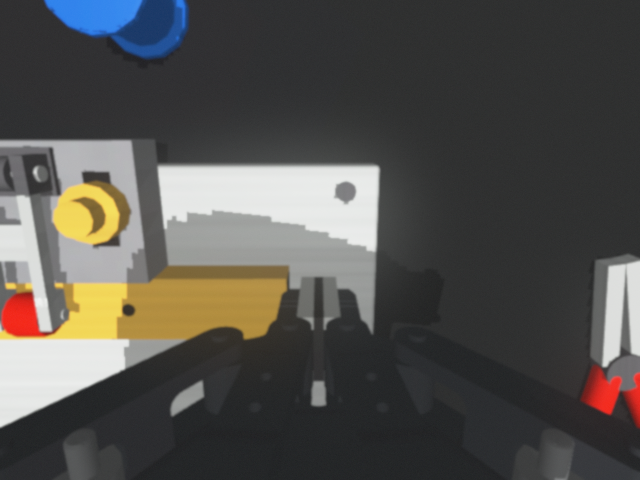

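The bar slides at about 5.4 N and stays flush with the fence. The stop is expected at TCP y ≈ −0.125.

Call:
drive_tool(
  rows="0 -0.006 0.05 0 0;0 -0.006 0.05 0 0;0 -0.006 0.05 0 0;0 -0.006 0.05 0 0;0 -0.006 0.05 0 0;0 -0.006 0.05 0 0;0 -0.006 0.05 0 0;0 -0.006 0.05 0 0;0 0 0 0 0",
)

```text
time_s: 17.95
ee_pos: [0.6068, -0.1006, 0.0183]
orientation: [0.001, 0.747, -0.665, 0.001]
wrist_force: [1.3, -5.2, -1.4]
width: 0.004
```

```bash
python3 st.py
```

```text
t 17.95 pos [ 0.6068 -0.1006  0.0183] fence xy -0.0121 -0.1494 F fence 0.65 -5.32 -1.39 yaw -83.37
```

Call:
drive_tool(
  rows="0 -0.006 0.05 0 0;0 -0.006 0.05 0 0;0 -0.006 0.05 0 0;0 -0.006 0.05 0 0;0 -0.005 0.04 0 0;0 -0.005 0.04 0 0;0 0 0 0 0",
)

```text
time_s: 18.65
ee_pos: [0.6058, -0.0922, 0.0183]
orientation: [0.001, 0.747, -0.665, 0.001]
wrist_force: [0.1, -6.0, -1.0]
width: -0.003
```

```bash
python3 st.py
```

```text
t 18.65 pos [ 0.6058 -0.0922  0.0183] fence xy -0.0121 -0.141 F fence -0.64 -5.98 -1.01 yaw -83.37
```

Look before the last centimetre and a half.

```bash
python3 st.py scene:c10 wrist:w10
python3 - <<'E'
import cv2
im=cv2.imread("pics/c10.png");cv2.imwrite("pics/c10z.png",cv2.resize(im[200:350,220:490],None,fx=2.9,fy=2.9,interpolation=2))
E
```

```text
t 18.65 pos [ 0.6058 -0.0922  0.0183] fence xy -0.0121 -0.141 F fence -0.64 -5.98 -1.01 yaw -83.37
```

View pics/c10z.png

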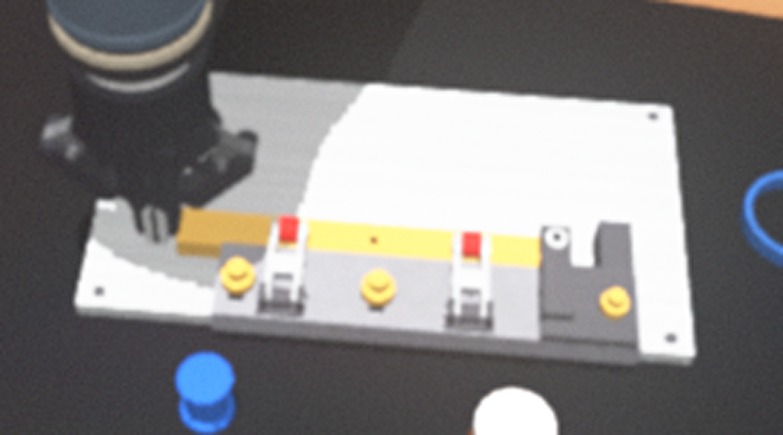

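View pics/w10.png

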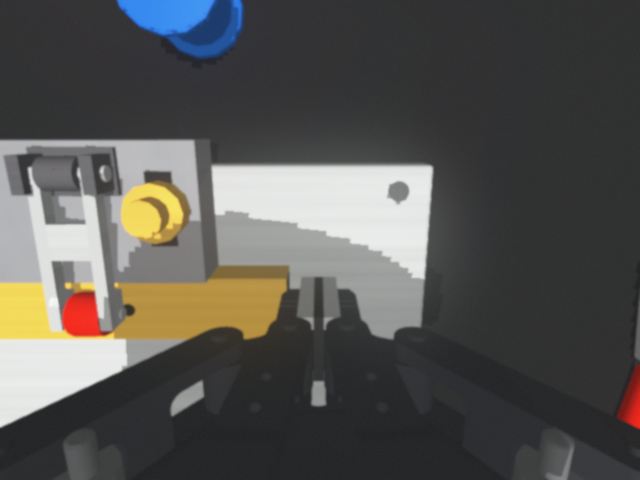

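The bar's left end is passing under the bridge and it is still flush. I'll creep on.

Call:
drive_tool(
  rows="0 -0.005 0.04 0 0;0 -0.005 0.04 0 0;0 -0.005 0.04 0 0;0 -0.005 0.04 0 0;0 -0.005 0.04 0 0;0 -0.005 0.04 0 0;0 -0.005 0.04 0 0;0 0 0 0 0",
)

```text
time_s: 19.55
ee_pos: [0.6048, -0.0838, 0.0183]
orientation: [0.001, 0.747, -0.665, 0.001]
wrist_force: [1.0, -6.3, 0.2]
width: -0.001
```

```bash
python3 st.py
```

```text
t 19.55 pos [ 0.6048 -0.0838  0.0183] fence xy -0.0122 -0.1325 F fence 0.25 -6.39 0.18 yaw -83.37
```

Call:
drive_tool(
  rows="0 -0.005 0.04 0 0;0 -0.005 0.04 0 0;0 0 0 0 0",
)

```text
time_s: 19.85
ee_pos: [0.6044, -0.0815, 0.0183]
orientation: [0.001, 0.747, -0.665, 0.001]
wrist_force: [1.3, -5.8, -1.8]
width: -0.004
```

```bash
python3 st.py
```

```text
t 19.85 pos [ 0.6044 -0.0815  0.0183] fence xy -0.0122 -0.1301 F fence 0.57 -5.93 -1.84 yaw -83.37
```

Call:
drive_tool(
  rows="0 -0.004 0.035 0 0;0 -0.004 0.035 0 0;0 0 0 0 0",
)

```text
time_s: 20.15
ee_pos: [0.6042, -0.0794, 0.0183]
orientation: [0.001, 0.747, -0.665, 0.001]
wrist_force: [0.9, -5.5, -0.8]
width: -0.001
```

```bash
python3 st.py
```

```text
t 20.15 pos [ 0.6042 -0.0794  0.0183] fence xy -0.0122 -0.1281 F fence 0.2 -5.59 -0.81 yaw -83.38
```

Call:
drive_tool(
  rows="0 -0.004 0.035 0 0;0 -0.003 0.025 0 0;0 0 0 0 0",
)

```text
time_s: 20.45
ee_pos: [0.604, -0.0777, 0.0183]
orientation: [0.001, 0.747, -0.665, 0.001]
wrist_force: [1.3, -6.4, -2.0]
width: -0.001
```

```bash
python3 st.py
```

```text
t 20.45 pos [ 0.604  -0.0777  0.0183] fence xy -0.0122 -0.1263 F fence 0.53 -6.55 -1.96 yaw -83.37
```

Call:
drive_tool(
  rows="0 -0.003 0.025 0 0;0 -0.003 0.025 0 0;0 0 0 0 0",
)

```text
time_s: 20.75
ee_pos: [0.6038, -0.0764, 0.0183]
orientation: [0.001, 0.747, -0.665, 0.001]
wrist_force: [0.6, -6.7, -1.2]
width: -0.001
```

```bash
python3 st.py
```

```text
t 20.75 pos [ 0.6038 -0.0764  0.0183] fence xy -0.0122 -0.125 F fence -0.2 -6.69 -1.23 yaw -83.39
```

Call:
drive_tool(
  rows="0 -0.003 0.025 0 0;0 -0.003 0.025 0 0;0 0 0 0 0",
)

```text
time_s: 21.05
ee_pos: [0.6038, -0.0761, 0.0183]
orientation: [0.002, 0.746, -0.665, 0.002]
wrist_force: [0.5, -13.5, -2.6]
width: -0.0
```

```bash
python3 st.py
```

```text
t 21.05 pos [ 0.6038 -0.0761  0.0183] fence xy -0.0122 -0.1248 F fence -1.12 -13.45 -2.57 yaw -83.43
```

The force jumped to 13.5 N with no travel, at the stop's predicted position, so the bar has met the stop. I'll back off and inspect.

Call:
drive_tool(
  rows="0 0.006 -0.05 0 0;0 0.012 -0.1 0 0;0 0.03 -0.25 0 0;0 0.06 -0.5 0 0;0 0 0 1 0;0 0 0 1 0;0 0 0 1 0;0 -0.7 0.6 1 0;0 -0.7 0.9 1 0;0 -0.7 0.9 1 0;0 -0.7 0.9 0 0;0 -0.3 0.9 0 0;0 0 0 0 0;0 0 0 0 0",
)

```text
time_s: 22.45
ee_pos: [0.5139, 0.0252, 0.1986]
orientation: [-0.0, 0.747, -0.664, 0.0]
wrist_force: [-1.2, -0.1, -0.3]
width: 0.0
```

```bash
python3 st.py wrist:w11 scene:c11
python3 - <<'E'
import cv2
im=cv2.imread("pics/c11.png");cv2.imwrite("pics/c11z.png",cv2.resize(im[200:350,220:490],None,fx=2.9,fy=2.9,interpolation=2))
E
```

```text
t 22.45 pos [0.5139 0.0252 0.1986] fence xy -0.0896 -0.0136 F fence -1.23 -0.0 -0.34 yaw -83.27
```

View pics/w11.png

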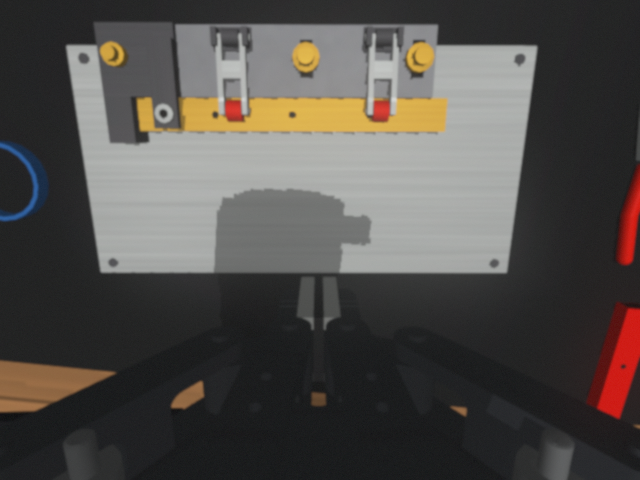

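View pics/c11z.png

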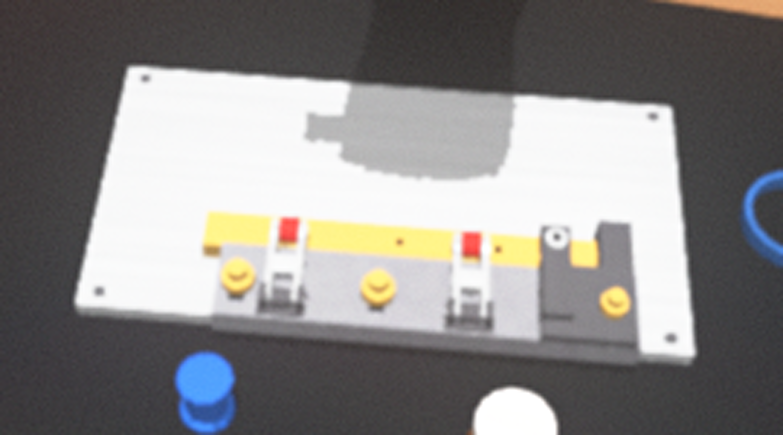

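Run:
```python
import cv2
im=cv2.imread("pics/w11.png")
cv2.imwrite("pics/z11a.png",cv2.resize(im[80:150,95:255],None,fx=5,fy=5,interpolation=2))
cv2.imwrite("pics/z11b.png",cv2.resize(im[80:150,330:470],None,fx=5,fy=5,interpolation=2))
from h import *
c=np.load("w11cam.npy",allow_pickle=True).item()
o=np.array([0.6013,0.0492]);t=np.radians(6.75);ex=np.array([np.cos(t),np.sin(t)]);ey=np.array([-ex[1],ex[0]])
g=im.astype(float)
# near top edge of bar: yellow->non yellow transition per column, subpixel by saturation
sat=g[...,2]-g[...,0]
pts=[];
for u in list(range(185,220))+list(range(255,360))+list(range(400,440)):
    col=sat[:,u]; v=115
    while col[v]>60 and v<150: v+=1
    if v==115: continue
    vv=v-1+(col[v-1]-60)/(col[v-1]-col[v]+1e-9)
    p=plane(c,(u,vv),.020)[:2]-o; pts.append((p@ey,p@ex))
pts=np.array(pts);k=np.polyfit(pts[:,0],pts[:,1],1);print("near edge slope deg",np.degrees(np.arctan(k[0])),"x at ends",np.polyval(k,[-.112,.128]),"resid",np.std(pts[:,1]-np.polyval(k,pts[:,0])))
# fence top edge (grey->yellow) 
p2=[]
for u in list(range(185,210))+list(range(260,355))+list(range(405,430)):
    col=sat[:,u];v=115
    while col[v]>60 and v>60: v-=1
    p=plane(c,(u,v+(60-col[v])/(col[v+1]-col[v])),.031)[:2]-o;p2.append((p@ey,p@ex))
p2=np.array(p2);k=np.polyfit(p2[:,0],p2[:,1],1);print("fence edge slope",np.degrees(np.arctan(k[0])),np.polyval(k,[-.1,.12]))
```

```text
near edge slope deg 0.19464811310481941 x at ends [-0.02450975 -0.02369441] resid 8.133389226540435e-05
fence edge slope 0.05880758308625 [2.53850567e-05 2.51190045e-04]
```

View pics/z11a.png

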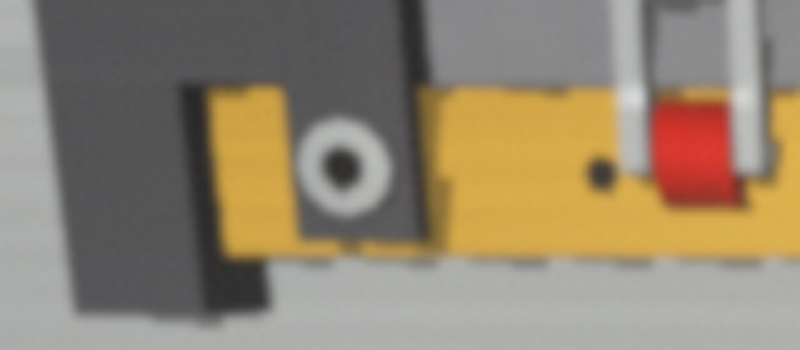

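View pics/z11b.png

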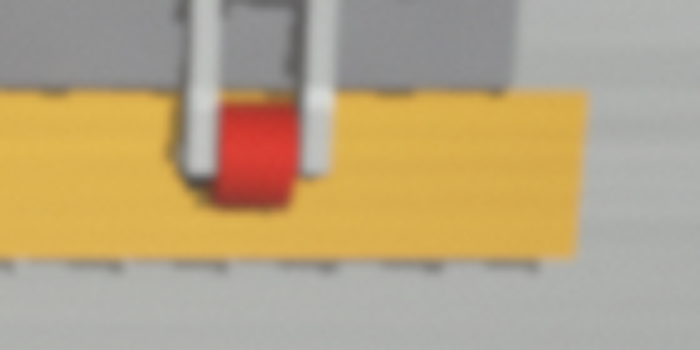

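The left end butts against the stop's face: where the bar's top corner meets the face matches contact at that height. Against the fence the near edge's skew is only about 0.14°, or about 0.6 mm over the length, which is inside 1.5 mm. The robot is clear, so I'm handing in.

```bash
python3 -c "
from rig import bot
print(bot.job_done(), bot.observe()['time_s'])"
```

```text
the job is handed in; nothing more can be done
the job is handed in; nothing more can be done
```

The brass bar is home under both rollers, flush along the fence with its left end against the stop, and I've handed the job in. That was 22.5 s into the 72 s. The hand-in gives no verdict, so this rests on my own checks.

- **Pressing home:** I pushed the bar's near side with both open fingers at once, one opposite each roller. A finger dragged down on the bar at the rollers, so I lifted slightly to free it. The bar reached the fence about 42 mm short of the stop. The wrist force rose to about 13 N and then 19 N with no further travel.
- **Margin on that push:** 19 N is close to the 22 N limit. I made that last step without waiting for the previous reading, so it was harder than I meant.
- **Sliding to the stop:** I pushed the right end with the shut fingers, and the bar slid at about 5–6.5 N. It met the stop within a millimetre of where I expected. The force jumped to 13.5 N with no travel, and I backed off.
- **Last pictures:** The left end is against the stop's face. The near edge is about 0.14° off the fence line, so the right end may stand about 0.6 mm off, within the 1.5 mm allowed. I did not press it again, to avoid pulling it off the stop.
- **Surroundings:** The fingers were clear of everything at hand-in. I planned the path clear of the bystanders and look-alikes, and the pictures show no sign they moved, though I did not measure their positions.

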